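Click the slide box lid shut

TASK

The lid of the microscope-slide box is not properly closed: press down on its rim with the fingertips, corner by corner, until all four corner sections have clicked fully shut. Only press: do not pick up or tip the box or push it out of its place, and leave the oil bottle, the objective and the mouse around it undisturbed.

Things in the scene. Friction and masses are not known exactly. Their poses are not given: they have to be found in the camera images.
- slide_box: microscope-slide storage box, 170 x 130 mm over its lid (long side along its own x) and 45 mm high when fully shut, about 0.6 kg, loose on the bench. Grey plastic tray with a pale seal strip round its top, dark slate-grey plastic lid: a fixed flat centre panel (118 x 78 mm, top 41 mm above the bench, with a blank paper card) framed by a 24 mm wide rim that flex slots divide into four L-shaped corner sections. Origin: centre of its underside, on the bench; z up
- corner_a (a point): press point on top of the near (-x) left (+y) corner section of the lid rim (in the box's own frame), 13 mm in from both outer edges, where the thumb ridges are; it moves with the section: 52 mm above the bench when wholly unclipped, 45 mm when shut
- corner_b (a point): press point on top of the near (-x) right (-y) corner section of the lid rim (in the box's own frame), 13 mm in from both outer edges, where the thumb ridges are; it moves with the section: 52 mm above the bench when wholly unclipped, 45 mm when shut
- corner_c (a point): press point on top of the far (+x) right (-y) corner section of the lid rim (in the box's own frame), 13 mm in from both outer edges, where the thumb ridges are; it moves with the section: 52 mm above the bench when wholly unclipped, 45 mm when shut
- corner_d (a point): press point on top of the far (+x) left (+y) corner section of the lid rim (in the box's own frame), 13 mm in from both outer edges, where the thumb ridges are; it moves with the section: 52 mm above the bench when wholly unclipped, 45 mm when shut
- rim_a (a joint): how far the near (-x) left (+y) corner section (the one with corner_a) has been pressed down, m: 0 = unclipped (standing 7 mm proud, a gap under it), 0.007 = shut, against its stop. It moves stiffly, against about 7 N of catch friction, stays wherever it is left (no spring back), and meets a hard stop when it clicks home. At the start every section stands somewhere between 0 and 4 mm down, so all four still need pressing
- rim_b (a joint): how far the near (-x) right (-y) corner section (the one with corner_b) has been pressed down, m: 0 = unclipped (standing 7 mm proud, a gap under it), 0.007 = shut, against its stop. It moves stiffly, against about 7 N of catch friction, stays wherever it is left (no spring back), and meets a hard stop when it clicks home. At the start every section stands somewhere between 0 and 4 mm down, so all four still need pressing
- rim_c (a joint): how far the far (+x) right (-y) corner section (the one with corner_c) has been pressed down, m: 0 = unclipped (standing 7 mm proud, a gap under it), 0.007 = shut, against its stop. It moves stiffly, against about 7 N of catch friction, stays wherever it is left (no spring back), and meets a hard stop when it clicks home. At the start every section stands somewhere between 0 and 4 mm down, so all four still need pressing
- rim_d (a joint): how far the far (+x) left (+y) corner section (the one with corner_d) has been pressed down, m: 0 = unclipped (standing 7 mm proud, a gap under it), 0.007 = shut, against its stop. It moves stiffly, against about 7 N of catch friction, stays wherever it is left (no spring back), and meets a hard stop when it clicks home. At the start every section stands somewhere between 0 and 4 mm down, so all four still need pressing
- oil_mid (a point): bystander: small amber bottle of immersion oil with a black cap, 30 mm across, 70 mm tall, loose; point at its centre half-way up
- objective_mid (a point): bystander: microscope objective standing on its thread, aluminium, 34 mm across, 50 mm tall, loose; point at its centre half-way up
- mouse_mid (a point): bystander: grey trackball mouse, 110 x 62 mm, 43 mm high with its ball, loose; point at its centre 13 mm above the bench
Things that resemble listed ones, but are neither listed nor needed, are in the scene too. Of the things like the slide_box, leave any that is green; of the rest the larger one is meant.

How it is judged:
By the outcome, as a careful person would: the job done as asked, in the order asked, and still so for the second after the job is handed in, with the robot touching nothing.
It also fails if it takes over 45 s, if anything falls off the work surface, if the arm or the gripper's body presses on something with over 40 N, if the wrist force passes 120 N, or if a joint passes its speed limit or range.

ROBOT

A 6-joint arm with a two-finger parallel gripper is mounted at the origin on the work surface. World frame = base frame: x ahead of the robot, y to its left, z up, the work surface at z = 0. Lengths are in mm, angles in rad, forces in N, time in s.
With the tool pointing down it reaches from about 275 to 850 mm from the base axis. Payload 19 kg.
Tool frame: the origin (TCP) lies at the very end of the fingers, on their centre line; the grasp point (between the pads) lies 19 mm behind it; z points along the fingers, y is the line along which they close (so a half turn about z gives the same grasp; the last joint's range is limited). The gripper opens to 85 mm and grips with 20 to 120 N. Pads are 22 mm wide; open, the fingers measure 114 mm over their backs; the gripper's body (76 mm by 85 mm) begins 54 mm behind the grasp point. The pads swing forward as they close: fully open they stand 13 mm farther back than shut.
Start: joints at [1.135, 0.15, 1.437, -0, 1.554, -0.134], TCP at [170.917, 548.979, 231.267] pointing down, gripper open.
Joint ranges: [-2.8, 2.8], [-0.68, 2.1], [0.12, 2.68], [-1.39, 4.53], [0.16, 2.79], [-2.81, 2.81]. Speed limits (rad/s): [1.89, 1.89, 2.22, 3.01, 3.01, 3.01].

INTERFACE

Orientations are given as [roll, pitch, yaw] about the fixed x, y, z axes, in that order (R = Rz(yaw) Ry(pitch) Rx(roll)).
In Python, from plant import read_state, read_camera, camera_model, hand_in, outline_of, landmark_of gives the robot as it stands.
- The arm moves only by the tool carry_out, never from a script. Its argument "rows" is a list of rows, each an object of numbers: "x", "y", "z": the shift along the world's x, y, z in units of 30 mm (1.0 is 30 mm); "ax", "ay", "az": the turn, a rotation vector about the world's x, y, z in units of 5 degrees (1.0 is 5 degrees). A call has 1 to 8 rows; each row shifts and turns the commanded pose from where the row before left it; what a row does not reach is not made up. A row lasts 1/10 s, in which the tool goes at most 50 mm and 8.59 degrees, less where a joint would pass 70% of its speed; a pose out of reach is approached as far as the arm can. A call is refused whole if a number of a shift passes 1 or a number of a turn 1, either way. A call with a gripper value outside its range is refused whole. "hand" is the finger opening in mm, from 0 to 85.4, set as the call begins (left out, the last holds). The fingers move at their own pace and stop on an object; "squeeze" is the grip in N (left out, the last holds). Time passes only in rows, so rows that do not move let the fingers close. It gives the time, the measured TCP pose, the force, the opening and the grip force at its end, in the units of the state.
- read_state(): the state, without advancing time (a new reading comes with each control period).
- read_camera(name): name is "side" or "top" or "wrist"; returns the picture (400x640x3 uint8, blue, green, red); there is no depth.
- camera_model(name): a dict with "vertical_fov" (degrees; the focal length in pixels is half the picture's height over the tangent of half this angle, whatever the lens; pixels are square), "cx", "cy" (the principal point, pixels), "k1" (the pictures are not rectified: a ray, as slopes to the right and down, at radius r is drawn at 1 + k1 r^2 times it, then the intrinsics apply), "cam_to_world" (4x4, takes a point from camera to world coordinates). Camera axes: x right, y down, z forward; pixel columns grow to the right and rows downward; lengths in mm; the calibration is good to about 2 mm. A picture is of the moment at which its call begins: read the wrist's pose just before it. camera_model takes no time and is no camera call; for the wrist camera it gives the pose at the moment of the call.
- hand_in(): hands the job in; it is judged then, once.
Trained networks look in the newest picture that a camera, given by its name, has taken for a name from the list of things; names that differ only in an ending like _2 or _b are one class to them, and where a whole thing is asked for, a point or a joint stands for the part that bears it (a point fixed in the world has none). Each returns a list of dicts, best first, with "conf" (0 to 1); they miss things now and then, are a little off and sometimes report something else, mostly with a low value. They report only what shows in the picture. A call takes as long as a camera call. They do not tell look-alikes from the thing itself.
- outline_of(camera, label): "mask" (400x640 bool, what is visible of it) and "extent" ([left, top, right, bottom] in pixels, round what is visible of it).
- landmark_of(camera, label): "at" ([column, row] in pixels: a listed point, or the origin of a listed thing).
The state is a dict: "t": time; "joint_pos": joint angles; "qvel": joint speeds; "joint_efforts": joint torques, N m; "tool_pos": TCP position; "tcp_rot": TCP orientation; "force": force on the tool from outside, world axes, zero at the start; "wrist_torque": the same for the moment, N m; "opening": finger opening in mm; "gripper_force": force on a finger pad.
Only numpy, scipy, OpenCV 4.12 (cv2) and the standard library are available. Lean on these libraries where they do the work, as an engineer would, in place of code of your own. Each camera call takes 0.05 s, during which the arm holds its last target. There are 200 camera calls.

## Working session

There is one attempt and no reset: what is moved stays moved. The work goes in short steps, Python scripts to look and compute and a tool call to move; the robot and the scene stay as the last step left them, time stands still between calls to the robot, and variables do not carry over. Pictures are saved under pics/ and viewed, at most 10 in all, crops included, and the job is handed in when it is done.

Besides the shell and the picture viewer there is one more tool, called after "Request:" as name([rows], argument=value, ...), one row to a line, values as JSON. carry_out: Moves the arm, as the interface text tells. Its arguments: {"type":"object","properties":{"rows":{"type":"array"},"hand":{"type":"number"},"squeeze":{"type":"number"}},"required":["rows"]}

```bash
mkdir -p pics; cat > h.py <<'E'
import numpy as np, cv2
from plant import *
def px2ray(m,p):
    f=200/np.tan(np.radians(m["vertical_fov"])/2)
    d=np.array([(p[0]-m["cx"])/f,(p[1]-m["cy"])/f]); u=d.copy()
    for _ in range(20): u=d/(1+m["k1"]*(u@u))
    T=np.array(m["cam_to_world"]); return T[:3,3],T[:3,:3]@np.array([u[0],u[1],1])
def onz(m,p,z):
    o,r=px2ray(m,p); return o+r*(z-o[2])/r[2]
def proj(m,P):
    f=200/np.tan(np.radians(m["vertical_fov"])/2)
    T=np.array(m["cam_to_world"]); c=T[:3,:3].T@(np.array(P)-T[:3,3]); u=c[:2]/c[2]
    return u*(1+m["k1"]*(u@u))*f+[m["cx"],m["cy"]]
E
python3 - <<'E'
from h import *
for c in ("top","side"):
    im=read_camera(c); m=camera_model(c); cv2.imwrite(f"pics/{c}0.png",im)
    print(c,np.round(m["cam_to_world"],2).tolist())
    for l in ("slide_box","oil_mid","objective_mid","mouse_mid"):
        for d in outline_of(c,l): print(l,round(d["conf"],2),d["extent"],onz(m,[(d["extent"][0]+d["extent"][2])/2,(d["extent"][1]+d["extent"][3])/2],25).round())
    for l in ("corner_a","corner_b","corner_c","corner_d"):
        for d in landmark_of(c,l): print(l,round(d["conf"],2),np.round(d["at"]),onz(m,d["at"],50).round())
print(read_state())
E
```

```text
top [[0.01, -1.0, 0.08, 463.11], [-1.0, -0.01, -0.02, 71.78], [0.02, -0.08, -1.0, 945.54], [0.0, 0.0, 0.0, 1.0]]
slide_box 0.94 [203.5, 152.9, 283.3, 240.9] [543. 256.  25.]
slide_box 0.68 [271.4, 260.8, 329.7, 307.0] [341. 118.  25.]
slide_box 0.64 [309.1, 142.3, 392.4, 236.9] [563.   2.  25.]
slide_box 0.43 [381.1, 212.0, 424.9, 259.7] [ 455. -122.   25.]
oil_mid 0.64 [308.0, 130.9, 321.9, 146.0] [686.  89.  25.]
objective_mid 0.59 [379.1, 130.7, 389.2, 145.9] [689. -78.  25.]
mouse_mid 0.58 [382.5, 212.2, 427.9, 260.4] [ 454. -127.   25.]
corner_a 0.95 [254. 156.] [637. 230.  50.]
corner_a 0.94 [352. 233.] [460.   2.  50.]
corner_a 0.93 [212. 170.] [602. 325.  50.]
corner_a 0.87 [352. 155.] [643.   2.  50.]
corner_a 0.84 [324. 295.] [321.  62.  50.]
corner_a 0.83 [318. 263.] [392.  78.  50.]
corner_a 0.83 [278. 270.] [375. 169.  50.]
corner_a 0.74 [317. 201.] [532.  83.  50.]
corner_a 0.73 [387. 182.] [580. -80.  50.]
corner_a 0.65 [278. 216.] [498. 170.  50.]
corner_a 0.61 [234. 232.] [461. 269.  50.]
corner_a 0.53 [286. 304.] [300. 150.  50.]
corner_b 0.95 [254. 156.] [637. 230.
[... 4192 characters left out ...]
0.9, 'joint_pos': array([ 1.13496724e+00,  1.50462356e-01,  1.43740075e+00, -5.09920367e-05,
        1.55381231e+00, -1.34050077e-01]), 'qvel': array([-1.85170610e-03, -5.44566814e-05, -2.21993740e-03,  3.93815297e-04,
        2.99783025e-04, -1.02108755e-03]), 'joint_efforts': array([ 8.24764470e-07, -7.12802839e+01, -5.71028352e+01, -2.02434121e-04,
        1.71328960e-03,  6.55291024e-05]), 'tool_pos': array([170.94658232, 548.95996988, 231.28764381]), 'tcp_rot': array([-3.14150382e+00,  3.94659838e-05,  2.83981451e+00]), 'force': array([0.0947591 , 0.9123702 , 0.23119472]), 'wrist_torque': array([ 0.00926429, -0.01869081,  0.00375895]), 'gripper_force': 0.0, 'opening': 85.36513125709396}
```

View pics/top0.png

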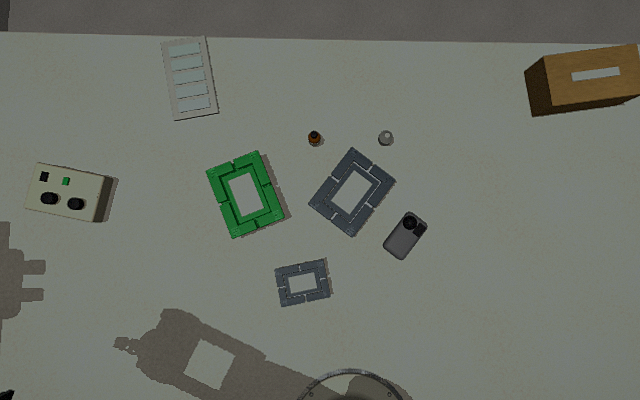

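View pics/side0.png

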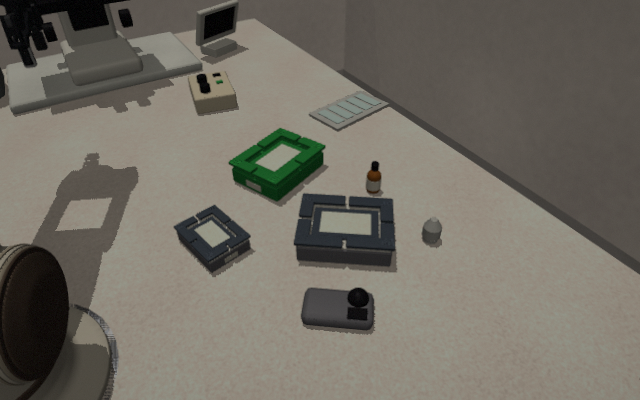

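Candidates in the top view are the green box (246,195), the small grey box (302,282) and the large grey box (352,192). The green one is excluded and the larger of the other two is meant, so the target is the one at (352,192). I'll move above it with the fingers shut and check it in a wrist crop.

Request:
carry_out([
  {"x": 0.67,"y": -0.96,"az": -0.42},
  {"x": 0.67,"y": -0.96,"az": -0.42},
  {"x": 0.67,"y": -0.96,"az": -0.42},
  {"x": 0.67,"y": -0.96,"az": -0.42},
  {"x": 0.67,"y": -0.96,"az": -0.42},
  {"x": 0.67,"y": -0.96,"az": -0.42},
  {"x": 0.67,"y": -0.96,"az": -0.42},
  {"x": 0.67,"y": -0.96,"az": -0.42},
], hand=0)

```text
invalid input
```

Request:
carry_out([
  {"x": 0.67,"y": -0.96},
  {"x": 0.67,"y": -0.96},
  {"x": 0.67,"y": -0.96},
  {"x": 0.67,"y": -0.96},
  {"x": 0.67,"y": -0.96},
  {"x": 0.67,"y": -0.96},
  {"x": 0.67,"y": -0.96},
  {"x": 0.67,"y": -0.96},
])

```text
invalid input
```

Request:
carry_out([
  {"x": 0.67,"y": -0.96},
  {"x": 0.67,"y": -0.96},
  {"x": 0.67,"y": -0.96},
  {},
  {},
])

```text
invalid input
```

```bash
python3 - <<'E'
from h import *
m=camera_model("wrist"); im=read_camera("wrist"); cv2.imwrite("pics/w1.png",im)
s=read_state();print(s["t"],s["tool_pos"],s["tcp_rot"],np.round(m["cam_to_world"],2).tolist())
for d in landmark_of("wrist","corner_a"): print(round(d["conf"],2),np.round(d["at"]),onz(m,d["at"],50).round(1))
for d in landmark_of("wrist","slide_box"): print(round(d["conf"],2),np.round(d["at"]),onz(m,d["at"],0).round(1))
E
```

```text
0.95 [170.91827438 548.96672029 231.24148915] [-3.14142331e+00 -2.18579606e-05  2.83979352e+00] [[0.3, 0.92, 0.26, 105.14], [0.95, -0.29, -0.08, 569.7], [0.0, 0.28, -0.96, 374.23], [0.0, 0.0, 0.0, 1.0]]
```

View pics/w1.png

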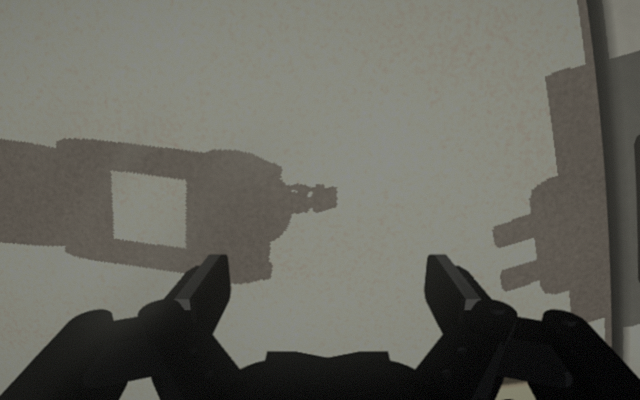

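All three moves were refused as invalid, so the arm hasn't moved. The picture shows only the bench, the arm's shadow and the open fingers (tips near (220,260) and (435,260)). I'll retry with every key given in each row.

Request:
carry_out([
  {"x": 0.67,"y": -0.96,"z": 0,"ax": 0,"ay": 0,"az": -0.42},
  {"x": 0.67,"y": -0.96,"z": 0,"ax": 0,"ay": 0,"az": -0.42},
  {"x": 0.67,"y": -0.96,"z": 0,"ax": 0,"ay": 0,"az": -0.42},
  {"x": 0.67,"y": -0.96,"z": 0,"ax": 0,"ay": 0,"az": -0.42},
  {"x": 0.67,"y": -0.96,"z": 0,"ax": 0,"ay": 0,"az": -0.42},
  {"x": 0.67,"y": -0.96,"z": 0,"ax": 0,"ay": 0,"az": -0.42},
  {"x": 0.67,"y": -0.96,"z": 0,"ax": 0,"ay": 0,"az": -0.42},
  {"x": 0.67,"y": -0.96,"z": 0,"ax": 0,"ay": 0,"az": -0.42},
], hand=0)

```text
t: 1.85
tool_pos: [332.3, 317.3, 231.4]
tcp_rot: [3.141, 0.0, 2.545]
force: [0.1, 1.4, -0.3]
opening: 0.2
gripper_force: 0.0
```

Request:
carry_out([
  {"x": 0.67,"y": -0.96,"z": 0,"ax": 0,"ay": 0,"az": 0},
  {"x": 0.67,"y": -0.96,"z": 0,"ax": 0,"ay": 0,"az": 0},
  {"x": 0.67,"y": -0.96,"z": 0,"ax": 0,"ay": 0,"az": 0},
  {"x": 0.67,"y": -0.96,"z": 0,"ax": 0,"ay": 0,"az": 0},
  {"x": 0.67,"y": -0.96,"z": 0,"ax": 0,"ay": 0,"az": 0},
  {"x": 0.67,"y": -0.96,"z": 0,"ax": 0,"ay": 0,"az": 0},
  {"x": 0.67,"y": -0.96,"z": 0,"ax": 0,"ay": 0,"az": 0},
  {"x": 0.67,"y": -0.96,"z": 0,"ax": 0,"ay": 0,"az": 0},
])

```text
t: 2.65
tool_pos: [493.2, 86.8, 231.4]
tcp_rot: [3.141, 0.0, 2.546]
force: [0.5, 0.8, 0.0]
opening: 0.4
gripper_force: 0.0
```

Request:
carry_out([
  {"x": 0.3,"y": -0.8,"z": 0,"ax": 0,"ay": 0,"az": 0},
  {"x": 0,"y": 0,"z": 0,"ax": 0,"ay": 0,"az": 0},
  {"x": 0,"y": 0,"z": 0,"ax": 0,"ay": 0,"az": 0},
])

```text
t: 2.95
tool_pos: [501.5, 64.0, 231.2]
tcp_rot: [-3.142, -0.0, 2.545]
force: [0.6, 0.8, 0.1]
opening: 0.3
gripper_force: 0.0
```

```bash
python3 - <<'E'
from h import *
m=camera_model("wrist"); im=read_camera("wrist"); cv2.imwrite("pics/w2.png",im)
s=read_state();print(s["t"],s["tool_pos"],s["tcp_rot"],np.round(m["cam_to_world"],2).tolist())
for d in landmark_of("wrist","corner_a"): print(round(d["conf"],2),np.round(d["at"]),onz(m,d["at"],50).round(1))
for d in landmark_of("wrist","slide_box"): print(round(d["conf"],2),np.round(d["at"]),onz(m,d["at"],0).round(1))
E
```

```text
3.0 [501.32075921  64.50129681 231.27634364] [ 3.14155493e+00 -2.13186474e-04  2.54634812e+00] [[0.56, 0.8, 0.23, 444.71], [0.83, -0.54, -0.15, 103.2], [-0.0, 0.28, -0.96, 374.15], [0.0, 0.0, 0.0, 1.0]]
0.97 [491.  20.] [464.4 269.5  50. ]
0.91 [261. 184.] [470.3   5.6  50. ]
0.84 [361. 188.] [529.9  86.   50. ]
0.73 [274.  75.] [393.9  77.8  50. ]
0.67 [423. 114.] [501.9 174.9  50. ]
0.66 [532. 198.] [639.1 228.7  50. ]
0.66 [602. 114.] [600.3 326.8  50. ]
0.61 [214.  29.] [331.   57.2  50. ]
0.87 [310. 237.] [559.8   0.8   0. ]
0.75 [282.  22.] [348.4 111.6   0. ]
```

View pics/w2.png

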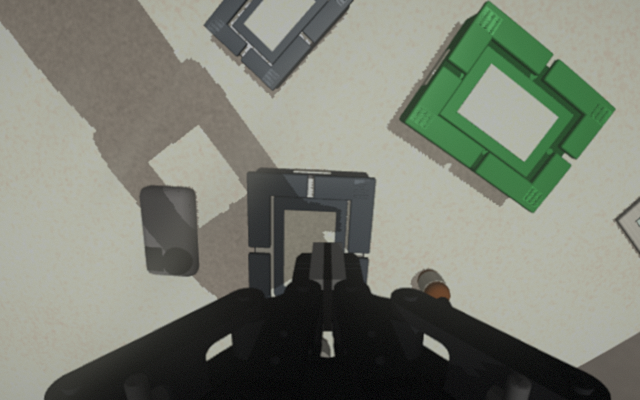

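The wrist view shows the target large grey box near (310,230), aligned with the tool. The mouse is at (168,230), the bottle at (435,285), and the green and small grey boxes are well away. Fused press points: a (530,86), b (469,2), c (586,-80), d (647,3). I'll start with a.

Request:
carry_out([
  {"x": 0.48,"y": 0.36,"z": -0.9,"ax": 0,"ay": 0,"az": 0},
  {"x": 0.48,"y": 0.36,"z": -1,"ax": 0,"ay": 0,"az": 0},
  {"x": 0,"y": 0,"z": -1,"ax": 0,"ay": 0,"az": 0},
  {"x": 0,"y": 0,"z": -1,"ax": 0,"ay": 0,"az": 0},
  {"x": 0,"y": 0,"z": -1,"ax": 0,"ay": 0,"az": 0},
  {"x": 0,"y": 0,"z": -0.6,"ax": 0,"ay": 0,"az": 0},
  {"x": 0,"y": 0,"z": -0.2,"ax": 0,"ay": 0,"az": 0},
  {"x": 0,"y": 0,"z": 0,"ax": 0,"ay": 0,"az": 0},
])

```text
t: 3.9
tool_pos: [530.0, 86.3, 60.1]
tcp_rot: [-3.141, -0.001, 2.547]
force: [-0.8, 0.2, 0.8]
opening: 0.2
gripper_force: 0.0
```

```bash
python3 - <<'E'
from h import *
s=cv2.resize(read_camera("side")[160:300,240:440],None,fx=4,fy=4,interpolation=cv2.INTER_CUBIC); cv2.imwrite("pics/s1.png",s)
print(read_state()["tool_pos"])
E
```

```text
[530.51027712  86.22807919  60.99866212]
```

View pics/s1.png

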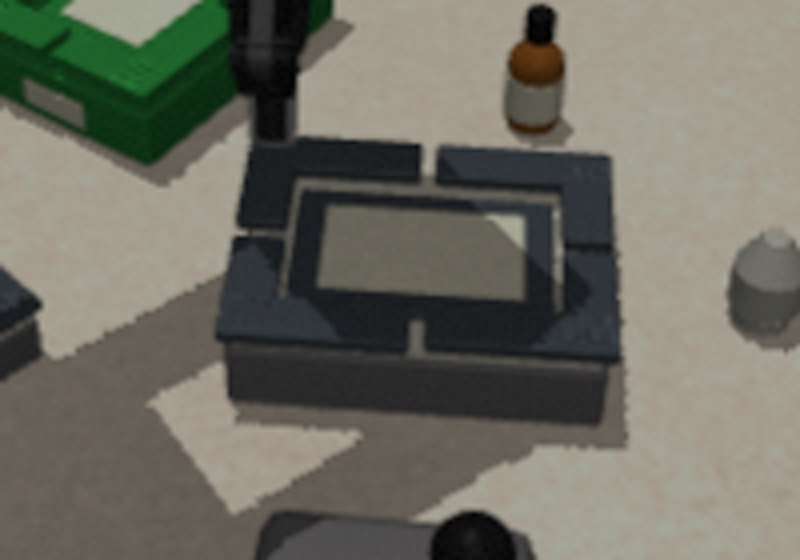

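The fingertips are at crop (275,140), over the left-back corner section, which is a. I'll press in small steps and watch the force.

Request:
carry_out([
  {"x": 0,"y": 0,"z": -0.2,"ax": 0,"ay": 0,"az": 0},
  {"x": 0,"y": 0,"z": -0.1,"ax": 0,"ay": 0,"az": 0},
  {"x": 0,"y": 0,"z": -0.1,"ax": 0,"ay": 0,"az": 0},
  {"x": 0,"y": 0,"z": -0.1,"ax": 0,"ay": 0,"az": 0},
])

```text
t: 4.35
tool_pos: [530.6, 85.9, 45.8]
tcp_rot: [3.141, 0.001, 2.547]
force: [-2.4, 2.6, 7.2]
opening: 0.0
gripper_force: 3.6
```

Request:
carry_out([
  {"x": 0,"y": 0,"z": 0,"ax": 0,"ay": 0,"az": 0},
])

```text
t: 4.45
tool_pos: [530.6, 85.9, 45.5]
tcp_rot: [3.141, 0.001, 2.547]
force: [0.3, 1.0, 1.3]
opening: -0.3
gripper_force: 0.8
```

Request:
carry_out([
  {"x": 0,"y": 0,"z": -0.04,"ax": 0,"ay": 0,"az": 0},
  {"x": 0,"y": 0,"z": -0.03,"ax": 0,"ay": 0,"az": 0},
])

```text
t: 4.65
tool_pos: [530.8, 86.1, 44.2]
tcp_rot: [3.14, 0.001, 2.546]
force: [-6.9, 5.0, 22.5]
opening: 0.0
gripper_force: 11.3
```

Request:
carry_out([
  {"x": 0,"y": 0,"z": 0,"ax": 0,"ay": 0,"az": 0},
])

```text
t: 4.75
tool_pos: [530.8, 86.1, 44.4]
tcp_rot: [3.14, 0.001, 2.547]
force: [-7.3, 3.8, 18.2]
opening: -0.1
gripper_force: 8.7
```

a is on its stop: z stays at 44.4 with 18 N, well over the 7 N friction. Next is b.

Request:
carry_out([
  {"x": 0,"y": 0,"z": 0.55,"ax": 0,"ay": 0,"az": 0},
  {"x": -0.68,"y": -0.93,"z": 0,"ax": 0,"ay": 0,"az": 0},
  {"x": -0.68,"y": -0.93,"z": 0,"ax": 0,"ay": 0,"az": 0},
  {"x": -0.68,"y": -0.93,"z": 0,"ax": 0,"ay": 0,"az": 0},
  {"x": 0,"y": 0,"z": 0,"ax": 0,"ay": 0,"az": 0},
])

```text
t: 5.25
tool_pos: [467.4, -0.1, 59.7]
tcp_rot: [-3.141, -0.0, 2.545]
force: [1.2, -0.1, -0.6]
opening: -0.0
gripper_force: 0.0
```

Request:
carry_out([
  {"x": 0,"y": 0,"z": -0.2,"ax": 0,"ay": 0,"az": 0},
  {"x": 0,"y": 0,"z": -0.1,"ax": 0,"ay": 0,"az": 0},
  {"x": 0,"y": 0,"z": -0.1,"ax": 0,"ay": 0,"az": 0},
  {"x": 0,"y": 0,"z": -0.08,"ax": 0,"ay": 0,"az": 0},
])

```text
t: 5.65
tool_pos: [469.3, 2.6, 45.0]
tcp_rot: [-3.141, -0.0, 2.548]
force: [-3.1, -0.9, 7.3]
opening: -0.1
gripper_force: 3.5
```

Request:
carry_out([
  {"x": 0,"y": 0,"z": -0.04,"ax": 0,"ay": 0,"az": 0},
  {"x": 0,"y": 0,"z": -0.03,"ax": 0,"ay": 0,"az": 0},
  {"x": 0,"y": 0,"z": 0,"ax": 0,"ay": 0,"az": 0},
])

```text
t: 5.95
tool_pos: [469.2, 2.6, 44.1]
tcp_rot: [-3.141, -0.0, 2.548]
force: [-14.7, 0.9, 29.6]
opening: -0.2
gripper_force: 14.4
```

b is shut too (29.6 N on the stop). Next is c.

Request:
carry_out([
  {"x": 0,"y": 0,"z": 0.55,"ax": 0,"ay": 0,"az": 0},
  {"x": 0.98,"y": -0.68,"z": 0,"ax": 0,"ay": 0,"az": 0},
  {"x": 0.98,"y": -0.68,"z": 0,"ax": 0,"ay": 0,"az": 0},
  {"x": 0.98,"y": -0.68,"z": 0,"ax": 0,"ay": 0,"az": 0},
  {"x": 0.98,"y": -0.68,"z": 0,"ax": 0,"ay": 0,"az": 0},
  {"x": 0,"y": 0,"z": 0,"ax": 0,"ay": 0,"az": 0},
  {"x": 0,"y": 0,"z": 0,"ax": 0,"ay": 0,"az": 0},
])

```text
t: 6.65
tool_pos: [586.8, -79.2, 58.6]
tcp_rot: [-3.141, -0.002, 2.547]
force: [-0.9, 0.1, 0.3]
opening: -0.2
gripper_force: 0.0
```

```bash
python3 - <<'E'
from h import *
im=read_camera("side")
m=camera_model("side")
for d in landmark_of("side","corner_a"): 
    p=onz(m,d["at"],45)
    if np.hypot(p[0]-558,p[1]-3)<115: print(round(d["conf"],2),p.round(1))
cv2.imwrite("pics/s2.png",cv2.resize(im[160:300,240:440],None,fx=4,fy=4,interpolation=cv2.INTER_CUBIC)); print(read_state()["tool_pos"])
E
```

```text
0.71 [654.7   1.2  45. ]
0.69 [590.7 -70.5  45. ]
0.66 [469.1   1.3  45. ]
0.63 [538.3  84.1  45. ]
[586.1914845  -78.67139396  59.18265339]
```

View pics/s2.png

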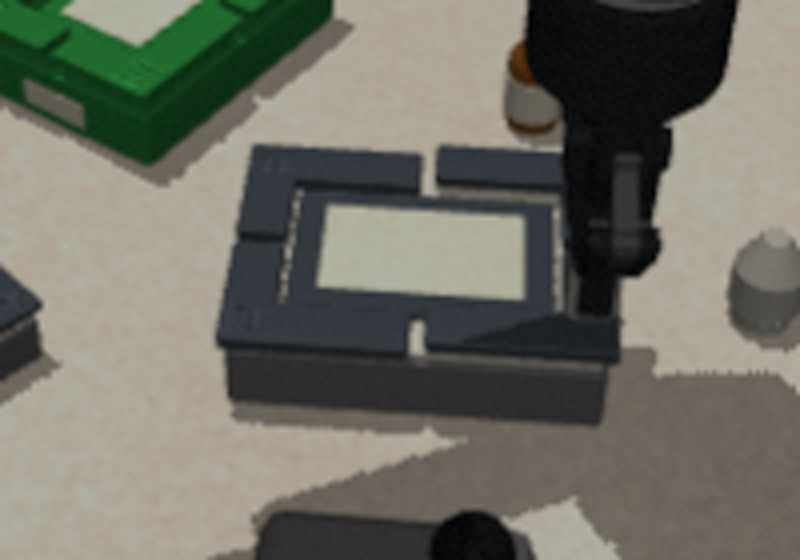

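The box hasn't moved (tray corners still at crop (228,400) and (605,420)). The fingertips are over corner c at crop (597,312). Press c.

Request:
carry_out([
  {"x": 0,"y": 0,"z": -0.2,"ax": 0,"ay": 0,"az": 0},
  {"x": 0,"y": 0,"z": -0.1,"ax": 0,"ay": 0,"az": 0},
  {"x": 0,"y": 0,"z": -0.1,"ax": 0,"ay": 0,"az": 0},
  {"x": 0,"y": 0,"z": -0.06,"ax": 0,"ay": 0,"az": 0},
])

```text
t: 7.15
tool_pos: [586.4, -79.0, 45.9]
tcp_rot: [3.141, -0.0, 2.547]
force: [-3.4, 2.7, 7.2]
opening: -0.1
gripper_force: 3.5
```

Request:
carry_out([
  {"x": 0,"y": 0,"z": -0.04,"ax": 0,"ay": 0,"az": 0},
  {"x": 0,"y": 0,"z": -0.03,"ax": 0,"ay": 0,"az": 0},
  {"x": 0,"y": 0,"z": 0,"ax": 0,"ay": 0,"az": 0},
])

```text
t: 7.45
tool_pos: [586.6, -79.1, 44.5]
tcp_rot: [3.141, 0.0, 2.547]
force: [-5.6, 3.0, 13.5]
opening: 0.1
gripper_force: 6.4
```

One small extra step on c for margin, then d.

Request:
carry_out([
  {"x": 0,"y": 0,"z": -0.03,"ax": 0,"ay": 0,"az": 0},
  {"x": 0,"y": 0,"z": 0,"ax": 0,"ay": 0,"az": 0},
])

```text
t: 7.65
tool_pos: [586.7, -79.2, 44.2]
tcp_rot: [3.141, 0.001, 2.547]
force: [-8.2, 3.3, 20.0]
opening: -0.1
gripper_force: 10.1
```

Request:
carry_out([
  {"x": 0,"y": 0,"z": 0.58,"ax": 0,"ay": 0,"az": 0},
  {"x": 0.68,"y": 0.92,"z": 0,"ax": 0,"ay": 0,"az": 0},
  {"x": 0.68,"y": 0.92,"z": 0,"ax": 0,"ay": 0,"az": 0},
  {"x": 0.68,"y": 0.92,"z": 0,"ax": 0,"ay": 0,"az": 0},
  {"x": 0,"y": 0,"z": 0,"ax": 0,"ay": 0,"az": 0},
  {"x": 0,"y": 0,"z": 0,"ax": 0,"ay": 0,"az": 0},
])

```text
t: 8.25
tool_pos: [647.7, 4.0, 59.8]
tcp_rot: [-3.141, -0.001, 2.548]
force: [0.4, 0.1, 0.6]
opening: -0.2
gripper_force: 0.0
```

Request:
carry_out([
  {"x": 0,"y": 0,"z": -0.2,"ax": 0,"ay": 0,"az": 0},
  {"x": 0,"y": 0,"z": -0.1,"ax": 0,"ay": 0,"az": 0},
  {"x": 0,"y": 0,"z": -0.1,"ax": 0,"ay": 0,"az": 0},
  {"x": 0,"y": 0,"z": -0.06,"ax": 0,"ay": 0,"az": 0},
])

```text
t: 8.65
tool_pos: [647.5, 2.6, 46.5]
tcp_rot: [-3.141, -0.0, 2.546]
force: [-3.3, 0.2, 7.4]
opening: -0.1
gripper_force: 3.5
```

Request:
carry_out([
  {"x": 0,"y": 0,"z": -0.04,"ax": 0,"ay": 0,"az": 0},
  {"x": 0,"y": 0,"z": -0.03,"ax": 0,"ay": 0,"az": 0},
  {"x": 0,"y": 0,"z": 0,"ax": 0,"ay": 0,"az": 0},
])

```text
t: 8.95
tool_pos: [647.5, 2.6, 44.7]
tcp_rot: [-3.141, -0.0, 2.546]
force: [-4.8, 0.9, 8.3]
opening: -0.2
gripper_force: 3.9
```

Request:
carry_out([
  {"x": 0,"y": 0,"z": -0.03,"ax": 0,"ay": 0,"az": 0},
  {"x": 0,"y": 0,"z": -0.03,"ax": 0,"ay": 0,"az": 0},
  {"x": 0,"y": 0,"z": 0,"ax": 0,"ay": 0,"az": 0},
])

```text
t: 9.25
tool_pos: [647.9, 2.6, 44.1]
tcp_rot: [3.141, 0.001, 2.546]
force: [-8.3, 1.1, 20.3]
opening: -0.2
gripper_force: 10.1
```

Request:
carry_out([
  {"x": 0,"y": 0,"z": 0.6,"ax": 0,"ay": 0,"az": 0},
  {"x": 0,"y": 0,"z": 1,"ax": 0,"ay": 0,"az": 0},
  {"x": 0,"y": 0,"z": 1,"ax": 0,"ay": 0,"az": 0},
  {"x": 0,"y": 0,"z": 1,"ax": 0,"ay": 0,"az": 0},
  {"x": -0.9,"y": 0,"z": 1,"ax": 0,"ay": 0,"az": 0},
  {"x": -1,"y": 0,"z": 1,"ax": 0,"ay": 0,"az": 0},
  {"x": -1,"y": 0,"z": 1,"ax": 0,"ay": 0,"az": 0},
  {"x": 0,"y": 0,"z": 0,"ax": 0,"ay": 0,"az": 0},
])

```text
t: 10.05
tool_pos: [559.5, 2.8, 245.3]
tcp_rot: [3.139, 0.006, 2.546]
force: [-0.3, 0.5, -0.5]
opening: 0.2
gripper_force: 0.0
```

Request:
carry_out([
  {"x": -1,"y": 1,"z": 0,"ax": 0,"ay": 0,"az": 0},
  {"x": -1,"y": 1,"z": 0,"ax": 0,"ay": 0,"az": 0},
  {"x": -1,"y": 1,"z": 0,"ax": 0,"ay": 0,"az": 0},
  {"x": -1,"y": 1,"z": 0,"ax": 0,"ay": 0,"az": 0},
  {"x": 0,"y": 1,"z": 0,"ax": 0,"ay": 0,"az": 0},
  {"x": 0,"y": 1,"z": 0,"ax": 0,"ay": 0,"az": 0},
  {"x": 0,"y": 0,"z": 0,"ax": 0,"ay": 0,"az": 0},
  {"x": 0,"y": 0,"z": 0,"ax": 0,"ay": 0,"az": 0},
])

```text
t: 10.85
tool_pos: [440.8, 183.3, 239.9]
tcp_rot: [-3.141, -0.0, 2.547]
force: [0.6, -0.4, 0.8]
opening: -0.1
gripper_force: 0.0
```

```bash
python3 - <<'E'
from h import *
im=read_camera("side")
cv2.imwrite("pics/s3.png",cv2.resize(im[160:300,240:440],None,fx=4,fy=4,interpolation=cv2.INTER_CUBIC)); print(read_state()["tool_pos"])
E
```

```text
[440.95926911 182.76735283 240.05790623]
```

View pics/s3.png

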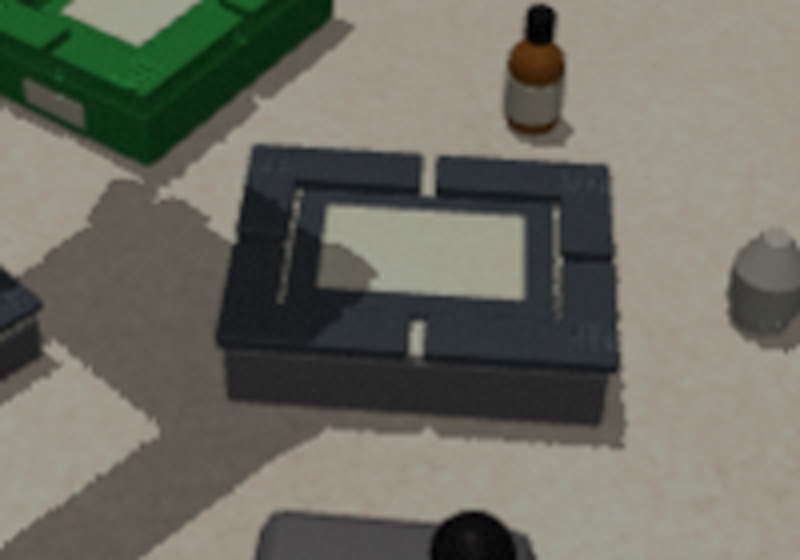

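All four corner sections now sit level and the gap under the rim has closed. The bottle (535,70), objective (770,285) and mouse (400,530) are where they were, and so is the box.

```bash
python3 -c "from plant import *; print(hand_in())"
```

```text
the job is handed in; nothing more can be done
None
```

I pressed all four corner sections of the large grey slide box's lid onto their hard stops (18–30 N each, against about 7 N of catch friction); the box, bottle, objective and mouse look unmoved in the last side view, and the job is handed in at about 11 s.

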